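# Change over the wreath-table supply trays

### The arm

A 6-joint arm with a two-finger parallel gripper is mounted at the origin on the work surface. World frame = base frame: x ahead of the robot, y to its left, z up, the work surface at z = 0. Lengths are in m, angles in rad, forces in N, time in s.
With the tool pointing down it reaches from about 0.325 to 0.9 m from the base axis. Payload 6.1 kg.
Tool frame: the origin (TCP) lies on the centre line of the jaws, within the pads' length; the fingertips stand 22 mm ahead of it and the grasp point (between the pads) lies 3 mm ahead of it (ctrl.finger_overhang is the z of the fingertips in the tool frame, in m); z points along the fingers, y is the line along which they close (so a half turn about z gives the same grasp; the last joint's range is limited). The gripper opens to 87 mm and grips with 3 to 60 N. Pads are 19 mm wide; open, the fingers measure 117 mm over their backs; the gripper's body (75 mm by 190 mm) begins 51 mm behind the grasp point.
Start: joints at [1.222, 0.22, 1.526, -0, 1.395, -0.126], TCP at [0.138, 0.61, 0.245] pointing down, gripper open.
Joint ranges: [-2.98, 2.98], [-0.91, 2.08], [0.09, 2.57], [-1.24, 4.39], [0.2, 2.65], [-2.68, 2.68]. Speed limits (rad/s): [2.57, 2.57, 3.01, 3.14, 3.14, 3.14].

### API

Orientations are given as a unit quaternion [x, y, z, w].
In Python, from workcell import telemetry, optics, ctrl gives the robot as it stands.
- The arm moves only by the shell command python3 -m jog 'ROWS' [FORCE]. ROWS is JSON, a list of rows, each a list of 5 numbers: the shift along the tool's x, y, z in units of 25 mm (1.0 is 25 mm), then the turn about the tool's z in rad, then the closure, from 0 (fully open) to 1 (shut). In form: [[tx, ty, tz, spin, jaw], ...]. A call has 1 to 8 rows; each row shifts and turns the commanded pose from where the row before left it, along the tool's axes as they then stand; what a row does not reach is not made up. A row lasts 1/12 s, in which the tool goes at most 41.7 mm and 7.16 degrees, less where a joint would pass 70% of its speed; a pose out of reach is approached as far as the arm can. A call is refused whole if a number of a shift passes 1 or a number of a turn 0.125, either way. A call with a gripper value outside its range is refused whole. The fingers move at their own pace and stop on an object; FORCE is the grip in N (left out, the last holds). Time passes only in rows, so rows that do not move let the fingers close. It gives the time, the measured TCP pose, the force, the opening and the grip force at its end, in the units of the state.
- telemetry.observe(): the state, without advancing time (a new reading comes with each control period).
- optics.snapshot(name): name is "side" or "top"; returns the picture (400x640x3 uint8, red, green, blue); there is no depth.
- optics.get_calibration(name): a dict with "fx", "fy", "cx", "cy" (pixels), "origin" and "rotation" of the camera in the world. Camera axes: x right, y up, looking along -z (the intrinsics and any distortion apply to the point x, -y, -z); pixel columns grow to the right and rows downward; lengths in m; the calibration is good to about 2 mm. A picture is of the moment at which its call begins. get_calibration takes no time and is no camera call.
- ctrl.sign_off(): hands the job in; it is judged then, once.
The state is a dict: "t": time; "joint_pos": joint angles; "joint_velocities": joint speeds; "joint_torque": joint torques, N m; "tool_pos": TCP position; "ee_rot": TCP orientation; "contact_force": force on the tool from outside, world axes, zero at the start; "torque": the same for the moment, N m; "opening": finger opening in m; "grip_force": force on a finger pad.
Only numpy, scipy, OpenCV 4.12 (cv2) and the standard library are available. Lean on these libraries where they do the work, as an engineer would, in place of code of your own. Each camera call takes 0.05 s, during which the arm holds its last target. There are 200 camera calls.

### The job

First push the empty green-lipped tray fully home into its housing; then hook a fingertip behind the red lip of the candle tray and draw that tray out as far as it goes. Do not pinch either lip, do not lift or tip any of the candles, and leave the pillar candle, the mug and the willow wreath where they are.

Things in the scene. Friction and masses are not known exactly. Their poses are not given: they have to be found in the camera images.
- candle_unit: plywood housing of the red-lipped candle tray, fixed to the table, 170 mm wide, roof top 73 mm high over its back half. Origin: on the table, mid-width, 130 mm behind the lip's back face when the tray is in. The tray slides level along this body's -x (towards the robot).
- empty_unit: plywood housing of the green-lipped empty tray, fixed to the table, 170 mm wide, roof top 73 mm high over its back half. Origin: on the table, mid-width, 130 mm behind the lip's back face when the tray is in. The tray slides level along this body's -x (towards the robot).
- candle_lip (a point): the red lip on the front of the candle tray: upright board 80 mm wide (y), centred on the tray, 12 mm thick (its front is 12 mm towards -x from the origin), from 10 to 58 mm above the table. Origin: middle of the top edge of its BACK face (away from robot). x points inward along the slide, z up. Behind it is an open finger pocket 53 mm deep (x), 128 mm wide, floor 14 mm above the table, far wall 40 mm high.
- candle_tray (a joint): how far the red-lipped candle tray is drawn out, m: 0 fully in, 0.10 fully out against its end stop. Starts fully in. It slides with about 2 N of friction, has no spring and stays where it is left.
- empty_lip (a point): the green lip on the front of the empty tray: upright board 80 mm wide (y), centred on the tray, 12 mm thick (its front is 12 mm towards -x from the origin), from 10 to 58 mm above the table. Origin: middle of the top edge of its BACK face (away from robot). x points inward along the slide, z up. Behind it is an open finger pocket 53 mm deep (x), 128 mm wide, floor 14 mm above the table, far wall 40 mm high.
- empty_tray (a joint): how far the green-lipped empty tray is drawn out, m: 0 fully in against its stop, 0.10 fully out. Starts 0.04 to 0.08 out. About 2 N of friction, no spring.
- votive1_mid (a point): centre of a red votive candle (40 mm diameter, 32 mm tall, upright) standing loose in the candle tray, whose floor is 14 mm above the table, behind the finger pocket; in the row nearer the lip, in the open. z up.
- votive2_mid (a point): centre of a red votive candle (40 mm diameter, 32 mm tall, upright) standing loose in the candle tray, whose floor is 14 mm above the table, behind the finger pocket; in the row nearer the lip, in the open. z up.
- votive3_mid (a point): centre of a red votive candle (40 mm diameter, 32 mm tall, upright) standing loose in the candle tray, whose floor is 14 mm above the table, behind the finger pocket; in the second row, at first partly under the housing's roof (top 73 mm above the table). z up.
- votive4_mid (a point): centre of a red votive candle (40 mm diameter, 32 mm tall, upright) standing loose in the candle tray, whose floor is 14 mm above the table, behind the finger pocket; in the second row, at first partly under the housing's roof (top 73 mm above the table). z up.
- pillar_mid (a point): centre of a big red pillar candle, 54 mm diameter, 80 mm tall, standing on the table; bystander.
- mug_mid (a point): centre of a white mug, 76 mm diameter, 85 mm tall, handle on its +y side; bystander.
- wreath: small willow wreath with leaves lying on the table, about 160 mm across, 40 mm high; origin at its centre on the table; bystander.
There are look-alikes about, which are no part of the job. Leave any blue look-alike of the part that bears votive1_mid alone.

How it is judged:
By the outcome, as a careful person would: the job done as asked, in the order asked, and still so for the second after the job is handed in, with the robot touching nothing.
It also fails if it takes over 45 s, if anything falls off the work surface, if the arm or the gripper's body presses on something with over 40 N, if the wrist force passes 120 N, or if a joint passes its speed limit or range.

## Working session

There is one attempt and no reset: what is moved stays moved. The work goes in short steps, Python scripts to look and compute and a shell command to move; the robot and the scene stay as the last step left them, time stands still between calls to the robot, and variables do not carry over. Pictures are saved under pics/ and viewed, at most 10 in all, crops included, and the job is handed in when it is done.

```bash
mkdir -p pics; python3 - <<'E'
from workcell import telemetry, optics, ctrl
import cv2
for n in ("top","side"):
    cv2.imwrite(f"pics/{n}0.png",optics.snapshot(n)[:,:,::-1]); print(n,optics.get_calibration(n))
print(telemetry.observe(),ctrl.finger_overhang)
E
```

```text
top {'fx': 426.54805014183745, 'fy': 426.54805014183745, 'cx': 316.63368781715775, 'cy': 203.53127503613572, 'origin': array([ 0.43577849, -0.0015643 ,  1.20448755]), 'rotation': array([ 0.05660859, -0.06115771, -0.69671651,  0.71248951])}
side {'fx': 519.1707677473224, 'fy': 519.1707677473224, 'cx': 312.49467853323387, 'cy': 188.66035607566644, 'origin': array([0.54563783, 0.96369071, 0.95543969]), 'rotation': array([-0.01584995,  0.39624711,  0.91772989, -0.02255787])}
{'t': 0.1, 'joint_pos': array([ 1.22190271e+00,  2.21171495e-01,  1.52746625e+00,  2.38908834e-05,
        1.39471177e+00, -1.26129765e-01]), 'joint_velocities': array([-0.0012986 , -0.00149931, -0.00253047,  0.00047702, -0.00160749,
       -0.00111395]), 'joint_torque': array([ 9.84020917e-04, -4.95949352e+01, -3.88520658e+01,  7.02020153e-02,
        5.14892628e-02, -5.98135625e-05]), 'tool_pos': array([0.13791725, 0.60906957, 0.24354773]), 'ee_rot': array([ 1.11153817e-01,  9.93802826e-01, -8.51004465e-04, -2.18110531e-04]), 'contact_force': array([-0.74195954,  0.35574584,  0.24586259]), 'torque': array([0.00428947, 0.02937307, 0.02194029]), 'grip_force': 0.0, 'opening': 0.08719102448860173} 0.022
```

View pics/top0.png

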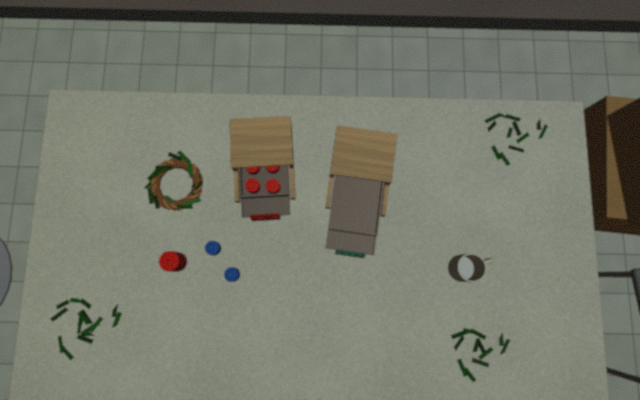

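View pics/side0.png

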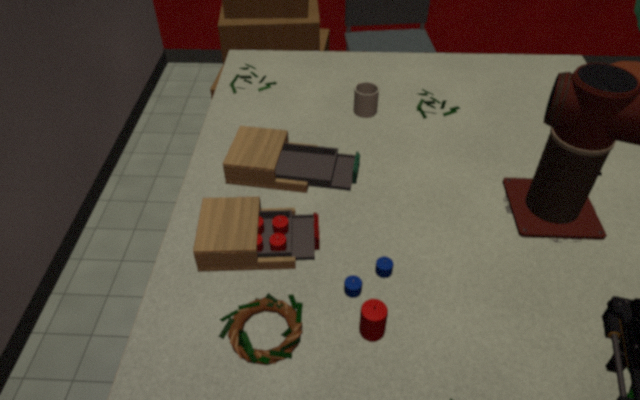

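The top view shows the candle tray (lip about (265,217)), the empty tray (lip about (350,253)), the wreath (175,182), the pillar (172,261), two blue votives (213,248) and (232,274), and the mug (466,267). The side view agrees. I'll enlarge the lips.

```bash
python3 - <<'E'
import cv2
a=cv2.imread("pics/top0.png")[110:270,220:410]
cv2.imwrite("pics/topc.png",cv2.resize(a,None,fx=3.7,fy=3.7,interpolation=cv2.INTER_CUBIC)*1)
E
cat > h.py <<'E'
import numpy as np
from scipy.spatial.transform import Rotation as R
from workcell import optics
def ray(name,u,v,z):
    c=optics.get_calibration(name); r=R.from_quat(c['rotation'])
    d=r.apply([(u-c['cx'])/c['fx'],-(v-c['cy'])/c['fy'],-1]); o=c['origin']
    return o+d*(z-o[2])/d[2]
def proj(name,p):
    c=optics.get_calibration(name); q=R.from_quat(c['rotation']).inv().apply(np.array(p)-c['origin'])
    return c['cx']+c['fx']*q[0]/-q[2], c['cy']-c['fy']*q[1]/-q[2]
E
```

```text
(no output)
```

View pics/topc.png

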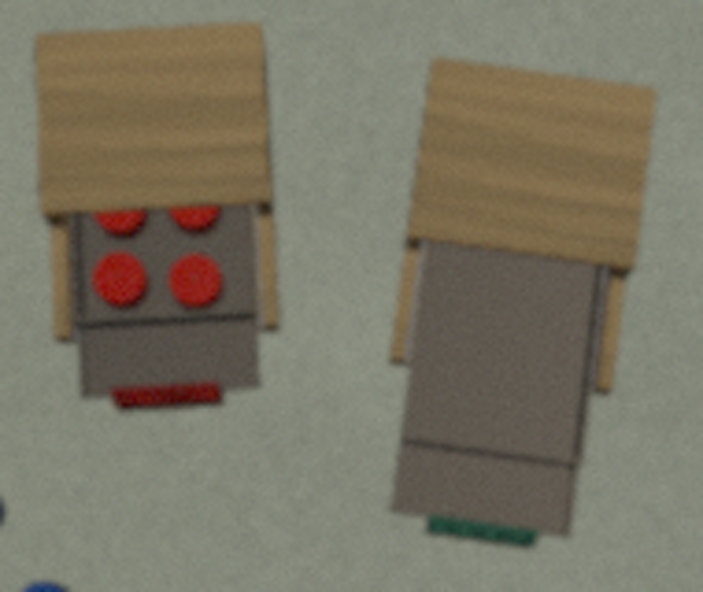

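```bash
python3 - <<'E'
from h import *
f=lambda u,v,z:ray("top",220+u/3.7,110+v/3.7,z)
for nm,pts in dict(red=[(113,390,.058),(221,384,.058)],redroof=[(43,216,.073),(270,206,.073),(36,36,.073),(263,25,.073)],green=[(428,516,.058),(536,530,.058)],groof=[(410,240,.073),(632,270,.073),(435,60,.073),(655,88,.073)],vot=[(121,279,.046),(196,279,.046)],pocketwall=[(80,325,.04),(255,317,.04)]).items():
    P=np.array([f(*p) for p in pts]); print(nm,P.round(4).tolist(),"mid01",P[:2].mean(0).round(4),"w",np.linalg.norm(P[1]-P[0]).round(4),"yawdeg",np.degrees(np.arctan2(*(P[0]-P[1])[:2]))*-1)
for nm,u,v,z in [("pillar",170,260,.08),("mug",466,266,.08),("b1",213,247,.032),("b2",232,274,.032),("wreath",175,182,.02)]: print(nm,ray("top",u,v,z).round(3))
E
```

```text
red [[0.5921, 0.1715, 0.058], [0.5983, 0.0926, 0.058]] mid01 [0.5952 0.132  0.058 ] w 0.0791 yawdeg 4.527040259319415
redroof [[0.718, 0.2268, 0.073], [0.7295, 0.0601, 0.073], [0.8566, 0.2396, 0.073], [0.8695, 0.0696, 0.073]] mid01 [0.7238 0.1434 0.073 ] w 0.1671 yawdeg 3.9650329784442357
green [[0.5053, -0.0605, 0.058], [0.4969, -0.1388, 0.058]] mid01 [ 0.5011 -0.0997  0.058 ] w 0.0787 yawdeg -6.090238256122272
groof [[0.7063, -0.0436, 0.073], [0.6875, -0.207, 0.073], [0.8452, -0.0602, 0.073], [0.8273, -0.2252, 0.073]] mid01 [ 0.6969 -0.1253  0.073 ] w 0.1644 yawdeg -6.540775731757364
vot [[0.6777, 0.1713, 0.046], [0.679, 0.1152, 0.046]] mid01 [0.6783 0.1432 0.046 ] w 0.0561 yawdeg 1.3435225460915767
pocketwall [[0.643, 0.2012, 0.04], [0.6522, 0.0704, 0.04]] mid01 [0.6476 0.1358 0.04  ] w 0.1311 yawdeg 3.9965437035028146
pillar [0.467 0.372 0.08 ]
mug [ 0.468 -0.401  0.08 ]
b1 [0.506 0.274 0.032]
b2 [0.434 0.218 0.032]
wreath [0.688 0.395 0.02 ]
```

The measured sizes agree with those given: lips 79 mm, roofs about 166 mm, and the green tray about 68 mm out. I'm closing the fingers and crossing to in front of the green lip, TCP about (0.435, -0.092).

```bash
python3 -m jog '[[0,0,0,-0.105,1],[-0.56,-0.98,0,0,1],[-0.56,-0.98,0,0,1],[-0.56,-0.98,0,0,1],[-0.56,-0.98,0,0,1],[-0.56,-0.98,0,0,1],[-0.56,-0.98,0,0,1],[-0.56,-0.98,0,0,1]]' 20
python3 -m jog '[[-0.56,-0.98,0,0,1],[-0.56,-0.98,0,0,1],[-0.56,-0.98,0,0,1],[-0.56,-0.98,0,0,1],[-0.56,-0.98,0,0,1],[-0.56,-0.98,0,0,1],[-0.56,-0.98,0,0,1],[-0.56,-0.98,0,0,1]]'
python3 -m jog '[[-0.56,-0.98,0,0,1],[-0.56,-0.98,0,0,1],[-0.56,-0.98,0,0,1],[-0.56,-0.98,0,0,1],[-0.56,-0.98,0,0,1],[-0.56,-0.98,0,0,1],[-0.56,-0.98,0,0,1],[-0.56,-0.98,0,0,1]]'
```

```text
t: 0.77
tool_pos: [0.2153, 0.4262, 0.244]
ee_rot: [0.059, 0.998, -0.0, -0.0]
contact_force: [-0.3, -0.1, 0.5]
opening: 0.0419
grip_force: 0.0
t: 1.43
tool_pos: [0.3035, 0.2186, 0.2443]
ee_rot: [0.059, 0.998, -0.0, -0.0]
contact_force: [0.5, -0.2, -0.1]
opening: 0.0006
grip_force: 0.0
t: 2.1
tool_pos: [0.3917, 0.0107, 0.2443]
ee_rot: [0.059, 0.998, 0.0, -0.0]
contact_force: [0.4, -0.3, 0.2]
opening: 0.0003
grip_force: 0.0
```

```bash
python3 -m jog '[[-0.56,-0.98,0,0,1],[-0.56,-0.98,0,0,1],[-0.56,-0.98,0,0,1],[-0.5,-0.7,0,0,1],[0,0,1,0,1],[0,0,1,0,1],[0,0,1,0,1],[0,0,0,0,1]]'; python3 -m jog '[[0,0,0,0,1],[0,0,0,0,1]]'
python3 - <<'E'
from workcell import optics
import cv2
a=optics.snapshot("top")[110:270,220:410,::-1]
cv2.imwrite("pics/top1.png",cv2.resize(a,None,fx=3.7,fy=3.7,interpolation=cv2.INTER_CUBIC))
E
```

```text
t: 2.77
tool_pos: [0.4314, -0.0835, 0.1642]
ee_rot: [0.059, 0.998, 0.001, -0.005]
contact_force: [-2.6, -0.2, 0.5]
opening: 0.0002
grip_force: 0.0
t: 2.93
tool_pos: [0.4356, -0.0848, 0.1707]
ee_rot: [0.059, 0.998, -0.0, 0.001]
contact_force: [-0.1, -0.1, -0.5]
opening: 0.0005
grip_force: 0.0
```

View pics/top1.png

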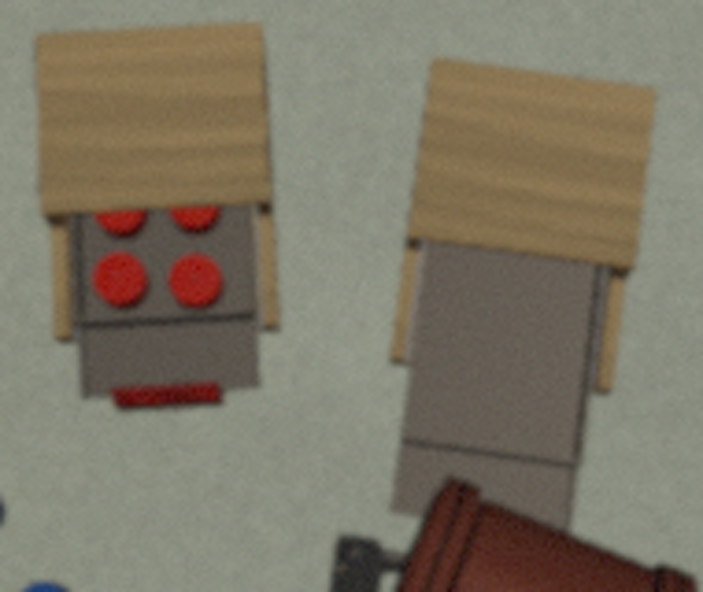

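The arm now hides the green lip, and nothing has been disturbed. I'm lowering in front of it and then pushing.

```bash
python3 -m jog '[[0,-0.28,1,0,1],[0,0,1,0,1],[0,0,1,0,1],[0,0,0.9,0,1],[0,0,0.8,0,1],[0,0,0,0,1],[0,0,0,0,1]]'; python3 -m jog '[[-0.4,0,0,0,1],[-0.4,0,0,0,1],[-0.4,0,0,0,1],[-0.4,0,0,0,1],[-0.4,0,0,0,1],[-0.4,0,0,0,1],[0,0,0,0,1]]'
```

```text
t: 3.57
tool_pos: [0.4346, -0.0916, 0.0528]
ee_rot: [0.059, 0.998, 0.0, -0.0]
contact_force: [-0.7, 0.5, 0.4]
opening: 0.0004
grip_force: 0.0
t: 4.15
tool_pos: [0.4972, -0.0995, 0.0536]
ee_rot: [0.059, 0.998, -0.001, 0.002]
contact_force: [-0.2, 0.3, -0.2]
opening: 0.0005
grip_force: 0.0
```

```bash
python3 -m jog '[[-0.3,0,0,0,1],[-0.3,0,0,0,1],[-0.3,0,0,0,1],[-0.3,0,0,0,1],[-0.2,0,0,0,1]]'; for i in 1 2; do python3 -m jog '[[-0.12,0,0,0,1],[-0.12,0,0,0,1],[-0.1,0,0,0,1]]'; done
```

```text
t: 4.57
tool_pos: [0.5295, -0.1029, 0.0521]
ee_rot: [0.059, 0.998, -0.0, 0.0]
contact_force: [-3.5, -0.7, 2.1]
opening: 0.0005
grip_force: 1.2
t: 4.82
tool_pos: [0.5372, -0.1038, 0.0519]
ee_rot: [0.059, 0.998, -0.0, -0.0]
contact_force: [-2.1, 0.6, 1.3]
opening: 0.0006
grip_force: 1.1
t: 5.07
tool_pos: [0.5456, -0.1049, 0.0519]
ee_rot: [0.059, 0.998, -0.0, -0.0]
contact_force: [-2.0, 0.8, 0.9]
opening: 0.0002
grip_force: 1.1
```

```bash
for i in 1 2 3; do python3 -m jog '[[-0.1,0,0,0,1],[-0.1,0,0,0,1],[0,0,0,0,1]]' | grep -E "tool_pos|contact"; done
```

```text
tool_pos: [0.5496, -0.1053, 0.0518]
contact_force: [-5.4, 0.3, 3.7]
tool_pos: [0.5499, -0.1052, 0.0515]
contact_force: [-24.0, 0.2, 19.1]
tool_pos: [0.5502, -0.1051, 0.0509]
contact_force: [-42.4, 2.0, 35.3]
```

The tray is against its stop: it halted at x = 0.5497 while the force climbed to about 42 N. I'm backing off, lifting, and turning to the red tray's heading.

```bash
python3 -m jog '[[1,0,0,0,1],[1,0,0,0,1],[0,0,-1,0,1],[0,0,-1,0,1],[0,0,-1,0,1],[0,0,-0.4,-0.1,1],[0,0,0,-0.097,1],[0,0,0,0,1]]'; python3 - <<'E'
from workcell import telemetry
from h import *
s=telemetry.observe(); r=R.from_quat(s['ee_rot']); print(s['tool_pos'],r.as_matrix().round(3)[:2,:2])
print(r.inv().apply(np.array([.619,.134,s['tool_pos'][2]])-s['tool_pos'])/.025)
E
```

```text
t: 6.48
tool_pos: [0.5123, -0.101, 0.1388]
ee_rot: [-0.041, 0.999, -0.001, 0.002]
contact_force: [0.3, -0.9, -0.4]
opening: 0.0004
grip_force: 0.0
[ 0.51228843 -0.10095145  0.13875976] [[-0.997 -0.083]
 [-0.083  0.997]]
[-5.02975494e+00  9.01358821e+00  7.99375067e-03]
```

```bash
python3 -m jog '[[-0.5,0.9,0,0,1],[-0.5,0.9,0,0,1],[-0.5,0.9,0,0,1],[-0.5,0.9,0,0,1],[-0.5,0.9,0,0,1],[-0.5,0.9,0,0,1],[-0.5,0.9,0,0,1],[-0.5,0.9,0,0,1]]' >/dev/null;  python3 -m jog '[[-0.5,0.9,0,0,1],[-0.5,0.9,0,0,1],[0,0,0,0,1],[0,0,0,0,1]]'
python3 - <<'E'
from workcell import optics
import cv2
a=optics.snapshot("side")[110:290,180:420,::-1]
cv2.imwrite("pics/side1.png",cv2.resize(a,None,fx=3.3,fy=3.3,interpolation=cv2.INTER_CUBIC))
E
```

```text
t: 7.48
tool_pos: [0.6174, 0.1348, 0.1361]
ee_rot: [-0.04, 0.999, 0.0, -0.0]
contact_force: [-0.8, -0.1, -0.0]
opening: 0.0006
grip_force: 0.0
```

View pics/side1.png

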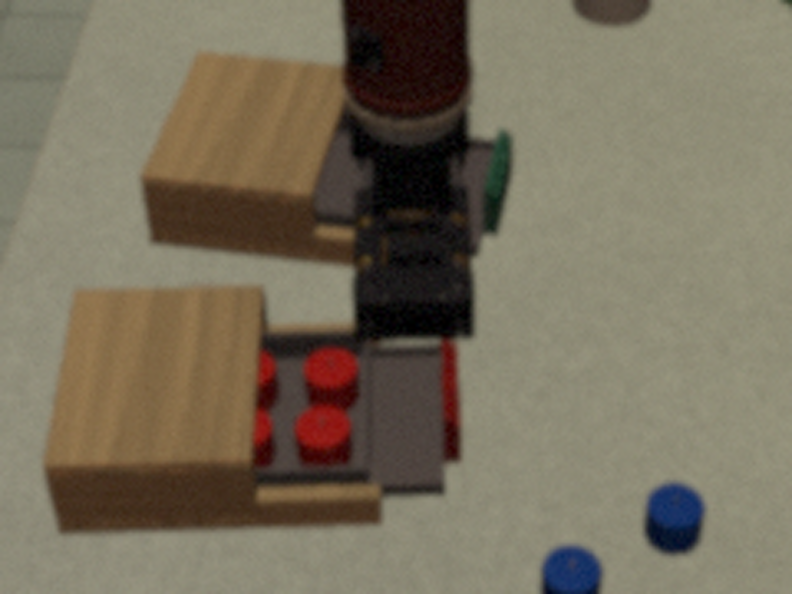

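The gripper is above the pocket. The red lip's top edge runs from (445,342) to (457,458) in the crop, and the green tray is in. I'll check the lip against this second view.

```bash
python3 - <<'E'
from h import *
P=[ray("side",180+u/3.3,110+v/3.3,.058) for u,v in [(443,342),(446,458),(509,134)]]; print(np.round(P,4),np.mean(P[:2],0))
E
```

```text
[[ 0.5982  0.0995  0.058 ]
 [ 0.5905  0.2088  0.058 ]
 [ 0.5559 -0.1415  0.058 ]] [0.59438223 0.15418859 0.058     ]
```

The lip's x agrees at 0.595. I'm descending into the pocket.

```bash
python3 -m jog '[[0,0,0.8,0,1],[0,0,0.8,0,1],[0,0,0.6,0,1],[0,0,0.6,0,1],[0,0,0.5,0,1],[0,0,0,0,1],[0,0,0,0,1]]'; python3 -m jog '[[0.15,0,0,0,1],[0.15,0,0,0,1],[0.15,0,0,0,1],[0.1,0,0,0,1],[0.1,0,0,0,1]]'
```

```text
t: 8.12
tool_pos: [0.6167, 0.1327, 0.0537]
ee_rot: [-0.039, 0.999, -0.0, -0.001]
contact_force: [-0.3, 0.3, 0.4]
opening: 0.0005
grip_force: 0.0
t: 8.53
tool_pos: [0.6021, 0.1322, 0.0558]
ee_rot: [-0.04, 0.999, -0.0, 0.001]
contact_force: [3.5, -1.0, 2.4]
opening: 0.0006
grip_force: 1.1
```

Contact made. I'm drawing it out gently.

```bash
python3 -m jog '[[0.12,0,0,0,1],[0.15,0,0,0,1],[0.15,0,0,0,1],[0.15,0,0,0,1],[0.15,0,0,0,1],[0.15,0,0,0,1],[0.15,0,0,0,1],[0.15,0,0,0,1]]'; for i in 1 ; do python3 -m jog '[[0.15,0,0,0,1],[0.15,0,0,0,1],[0.15,0,0,0,1],[0.15,0,0,0,1],[0.15,0,0,0,1],[0.15,0,0,0,1],[0.15,0,0,0,1],[0.15,0,0,0,1]]'; done
```

```text
t: 9.2
tool_pos: [0.5717, 0.13, 0.0545]
ee_rot: [-0.04, 0.999, 0.0, -0.0]
contact_force: [2.9, 0.5, 1.3]
opening: 0.0002
grip_force: 1.2
t: 9.87
tool_pos: [0.5419, 0.1276, 0.0545]
ee_rot: [-0.04, 0.999, 0.0, -0.0]
contact_force: [2.9, 0.4, 1.1]
opening: 0.0002
grip_force: 1.2
```

```bash
python3 -m jog '[[0.15,0,0,0,1],[0.15,0,0,0,1],[0.15,0,0,0,1],[0.15,0,0,0,1],[0.15,0,0,0,1],[0.15,0,0,0,1],[0.12,0,0,0,1],[0.1,0,0,0,1]]';  for i in 1 2 3 4; do python3 -m jog '[[0.08,0,0,0,1],[0.08,0,0,0,1],[0.06,0,0,0,1]]' | grep -E "tool_pos|contact"; done
```

```text
t: 10.53
tool_pos: [0.5139, 0.1253, 0.0544]
ee_rot: [-0.04, 0.999, -0.0, -0.0]
contact_force: [1.8, 1.6, -0.4]
opening: 0.0004
grip_force: 1.1
tool_pos: [0.511, 0.125, 0.0547]
contact_force: [15.8, 3.0, -12.1]
tool_pos: [0.5107, 0.1248, 0.0557]
contact_force: [31.9, 4.8, -24.8]
tool_pos: [0.5104, 0.1247, 0.0569]
contact_force: [51.8, 7.4, -42.3]
tool_pos: [0.5101, 0.1245, 0.0583]
contact_force: [65.8, 8.3, -50.0]
```

The end stop is reached: it stalled at 0.511 with rising force. I'm relaxing off the lip, lifting straight up, and withdrawing to look.

```bash
python3 -m jog '[[-0.3,0,0,0,1],[-0.3,0,0,0,1],[-0.3,0,0,0,1],[-0.2,0,0,0,1],[0,0,0,0,1],[0,0,0,0,1]]'; python3 -m jog '[[0,0,-0.3,0,1],[0,0,-0.5,0,1],[0,0,-0.8,0,1],[0,0,-1,0,1],[0,0,-1,0,1],[0,0,-1,0,1],[0,0,-1,0,1],[0,0,-1,0,1]]'; python3 -m jog '[[0.5,-1,-0.5,0,1],[0.5,-1,0,0,1],[0.5,-1,0,0,1],[0.5,-1,0,0,1],[0.5,-1,0,0,1],[0,-1,0,0,1],[0,0,0,0,1],[0,0,0,0,1]]'
python3 - <<'E'
from workcell import optics
import cv2
a=optics.snapshot("top")[110:270,220:410,::-1]
cv2.imwrite("pics/top2.png",cv2.resize(a,None,fx=3.7,fy=3.7,interpolation=cv2.INTER_CUBIC))
a=optics.snapshot("side")[110:350,180:420,::-1]
cv2.imwrite("pics/side2.png",cv2.resize(a,None,fx=2.4,fy=2.4,interpolation=cv2.INTER_CUBIC))
E
```

```text
t: 12.03
tool_pos: [0.5188, 0.1256, 0.0538]
ee_rot: [-0.04, 0.999, -0.0, -0.001]
contact_force: [0.1, -0.5, -0.1]
opening: 0.0004
grip_force: 0.0
t: 12.7
tool_pos: [0.5194, 0.1258, 0.2223]
ee_rot: [-0.04, 0.999, -0.0, 0.001]
contact_force: [0.0, -0.9, -0.0]
opening: 0.0005
grip_force: 0.0
t: 13.37
tool_pos: [0.4692, -0.0295, 0.2333]
ee_rot: [-0.038, 0.999, -0.0, 0.001]
contact_force: [-0.1, -0.1, 0.4]
opening: 0.0003
grip_force: 0.0
```

View pics/top2.png

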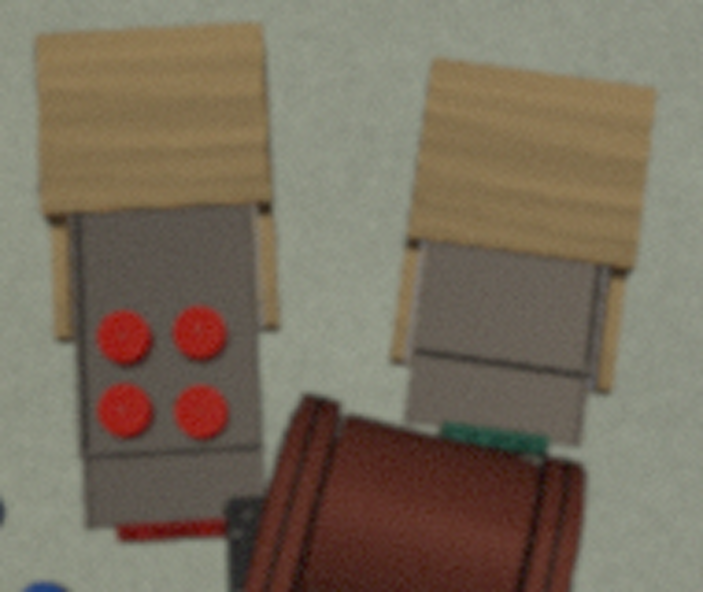

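View pics/side2.png

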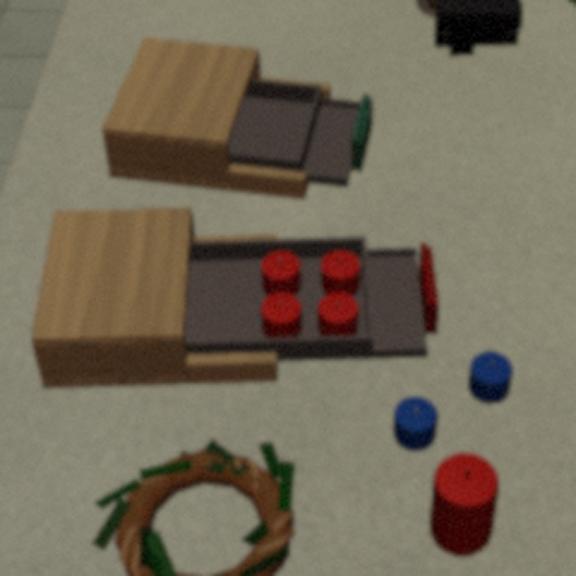

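All four votives stand upright; the red lip's left corner is at (118,527), and the green lip is in at (442,424)–(548,437). I'll check the travels.

```bash
python3 - <<'E'
from h import *
f=lambda u,v,z:ray("top",220+u/3.7,110+v/3.7,z)
n=np.linalg.norm
print(n(f(118,526,.058)-f(113,390,.058)), n(f(86,457,.04)-f(80,325,.04)), f(118,526,.058))
g=(f(442,424,.058)+f(548,437,.058))/2; print(g, n(g[:2]-[.6969,-.1253]))
E
```

```text
0.09927837835136037 0.09932457948140685 [0.49312757 0.16317387 0.058     ]
[ 0.56858708 -0.10860488  0.058     ] 0.1293944874022956
```

```bash
python3 -c "
from workcell import ctrl; print(ctrl.sign_off())"
```

```text
the job is handed in; nothing more can be done
None
```

I pushed the green-lipped tray fully home, then drew the red-lipped candle tray out to its end stop (about 99 mm by camera); all four candles stayed upright, the pillar, mug and wreath were not touched, and the job is handed in.

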